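# Find which way the cruet cap opens and hold it off

## Task

The upright green glass cruet clamped on the turntable has a quarter-turn cap with a wing on top, and you cannot see whether it opens clockwise or anticlockwise: try it one way, then the other, and when it has come round to its release lift it straight off rather than wrenching it. Finish still holding the cap in the gripper, level and straight above the open neck with its rim at least 5 cm clear of the neck, ready for refilling; do not put it down, and leave the salt dish and the pear-shaped cruet where they stand.

Things in the scene. Friction and masses are not known exactly. Their poses are not given: they have to be found in the camera images.
- cap_wing (a point): grip point of the clamped cruet's loose steel cap (about 120 g), on the cap's axis in the wing on its top: 48 mm long (x), 12 mm thick (y), 34 mm tall, sides upright. The point lies 24 mm above the disc's top face, 10 mm below the wing's top, 39.5 mm above the cap's lower rim. z is up along the axis. Grip across y from above. x is up to 1 rad from world x
- cap_top (a point): centre of the top face of the cap's disc (56 mm across), foot of the wing. Release way: the cap turns freely to a firm end stop about 0.95 rad (0.8 to 1.1) from its start; there, or up to 0.1 rad before it, it lifts straight off, clear after 15 mm. Wrong way: a firm stop after about 0.2 rad (0.1 to 0.4), still locked. Which way is right changes with each start and is hidden
- cap_rim (a point): centre of the cap's lower rim, 15.5 mm below the disc's top face; axes as cap_wing. Seated, it lies 10.5 mm below neck_top. Two lugs inside the skirt lock the cap on, with about 1.5 mm of play up and sideways. It turns with almost no friction; a stop is felt as a moment about the vertical that passes 0.3 N m as one pushes on
- neck_top (a point): centre of the neck's top face, hidden by the cap until it is off; z up, x along the wing when locked (within 0.1 rad). The green glass cruet is a straight round bottle 71 mm across, its neck top 150 mm above the turntable, with a black collar 54 mm across 30 to 13 mm below the neck top. A steel slide-jaw clamp at its foot holds it fast: it cannot move or turn
- turntable: round wooden turntable 320 mm in diameter, 30 mm high, brake on (does not turn); origin at the centre of its underside, on the table. Cruet, salt dish and pear-shaped cruet stand on it
- dish_mid (a point): middle of the loose white ceramic salt dish on the turntable, 80 mm across and 38 mm high, half-way up; leave alone (not shifted by 30 mm)
- pear_mid (a point): middle of the loose clear pear-shaped glass cruet with a ball stopper on the turntable, 72 mm across and 123 mm high, 50 mm above its foot; leave alone (not shifted by 30 mm)
There are look-alikes about, which are no part of the job. What is shaped like the part that bears cap_wing but blue or orange is not meant.

How it is judged:
On the way, in this order (a step that is already met when the one before it is completed fails the run):
1. the cap, still on the neck, is turned to its release (angle between the x axis of cap_rim and the x axis of neck_top, either way round above 0.68 rad and z of cap_rim in the frame of neck_top below -0.006 m), for 0.1 s.
2. the cap is lifted off the neck (z of cap_rim in the frame of neck_top above 0.01 m and contact force between cap and the fingers above 0.5 N), for 0.1 s.
At the end, for the whole second after the job is handed in: The cap is held still by the fingers and by nothing else, its lower rim more than 50 mm above the neck's top face, its axis within 40 mm of the neck's axis, tilted by less than 0.26 rad (15 degrees) (z of cap_rim in the frame of neck_top above 0.05 m and horizontal distance between cap_rim and neck_top below 0.04 m and angle between cap_rim's own z axis and vertical below 0.26 rad and contact force between cap and the fingers above 0.5 N and contact force between cap and cruet below 0.1 N and linear speed of cap below 0.05 m/s); the arm keeps its last pose, push and grip.
It fails at once if the cap is wrenched up off the neck without having been turned to its release (angle between the x axis of cap_rim and the x axis of neck_top, either way round below 0.55 rad and z of cap_rim in the frame of neck_top between -0.005 and 0.003 m and horizontal distance between cap_rim and neck_top below 0.01 m).
It fails at once if the salt dish or the pear-shaped cruet is shifted by 30 mm or knocked over (distance of any of dish_mid, pear_mid from where it was at the start of the episode above 0.03 m).
It also fails if it takes over 56 s, if anything falls off the work surface, if the arm or the gripper's body presses on something with over 40 N, if the wrist force passes 120 N, or if a joint passes its speed limit or range.

## Robot

A 6-joint arm with a two-finger parallel gripper is mounted at the origin on the work surface. World frame = base frame: x ahead of the robot, y to its left, z up, the work surface at z = 0. Lengths are in m, angles in rad, forces in N, time in s.
With the tool pointing down it reaches from about 0.25 to 0.725 m from the base axis. Payload 4 kg.
Tool frame: the origin (TCP) lies at the very end of the fingers, on their centre line; the grasp point (between the pads) lies 19 mm behind it; z points along the fingers, y is the line along which they close (so a half turn about z gives the same grasp; the last joint's range is limited). The gripper opens to 85 mm and grips with 20 to 120 N. Pads are 22 mm wide; open, the fingers measure 114 mm over their backs; the gripper's body (76 mm by 85 mm) begins 54 mm behind the grasp point. The pads swing forward as they close: fully open they stand 13 mm farther back than shut.
Start: joints at [1.117, 0.241, 0.005, 1.335, 0, 1.571], TCP at [0.219, 0.449, 0.231] pointing down, gripper open.
Joint ranges: [-2.72, 2.72], [-1.05, 1.87], [-1.09, 1.28], [-1.99, 2.15], [-1.42, 1.44], [-3.14, 3.14]. Speed limits (rad/s): [2.79, 2.79, 3.14, 3.14, 3.14, 3.14].

## Interface

Orientations are given as a unit quaternion [x, y, z, w].
In Python, from workcell import bot, vision, workorder, boxes_of gives the robot as it stands.
- The arm moves only by the tool send_rows, never from a script. Its argument "motion" is text: rows parted by semicolons, each of 5 numbers parted by spaces: the closure, from -1 (fully open) to 1 (shut), so that 0 is half open, then the shift along the tool's x, y, z in cm, then the turn about the tool's z in rad. In form: claw x y z twist; .... A call has 1 to 5 rows; each row is the pose to reach, as a shift and turn from the pose commanded when the call began, along the tool's axes at that moment; what a row does not reach only later rows make up. A row lasts 1/10 s, in which the tool goes at most 50 mm and 8.59 degrees, less where a joint would pass 70% of its speed; a pose out of reach is approached as far as the arm can. A call with a gripper value outside its range is refused whole. The fingers move at their own pace and stop on an object; the grip force is fixed at half the most. Time passes only in rows, so rows that repeat a pose let the fingers close. It gives the time, the measured TCP pose, the force, the opening and the grip force at its end, in the units of the state.
- bot.get_obs(): the state, without advancing time (a new reading comes with each control period).
- vision.camera(name): name is "scene" or "top" or "wrist"; returns the picture (400x640x3 uint8, red, green, blue); there is no depth.
- vision.camera_model(name): a dict with "fov_y" (degrees; the focal length in pixels is half the picture's height over the tangent of half this angle, whatever the lens; pixels are square), "cx", "cy" (the principal point, pixels), "k1" (the pictures are not rectified: a ray, as slopes to the right and down, at radius r is drawn at 1 + k1 r^2 times it, then the intrinsics apply), "world_from_camera" (4x4, takes a point from camera to world coordinates); the wrist camera has in their place "hand_eye" (4x4, takes a point from camera to tool coordinates, whose origin is the TCP and whose axes are the flange's). Camera axes: x right, y down, z forward; pixel columns grow to the right and rows downward; lengths in m; the calibration is good to about 2 mm. A picture is of the moment at which its call begins: read the wrist's pose just before it. camera_model takes no time and is no camera call.
- workorder.job_done(): hands the job in; it is judged then, once.
Trained networks look in the newest picture that a camera, given by its name, has taken for a name from the list of things; names that differ only in an ending like _2 or _b are one class to them, and where a whole thing is asked for, a point or a joint stands for the part that bears it (a point fixed in the world has none). Each returns a list of dicts, best first, with "conf" (0 to 1); they miss things now and then, are a little off and sometimes report something else, mostly with a low value. They report only what shows in the picture. A call takes as long as a camera call. They do not tell look-alikes from the thing itself.
- boxes_of(camera, target): "rect" ([centre column, centre row, width, height] in pixels, round what is visible of it).
The state is a dict: "clock": time; "joint_pos": joint angles; "joint_vel": joint speeds; "tau": joint torques, N m; "eef_pos": TCP position; "tool_rot": TCP orientation; "ft_force": force on the tool from outside, world axes, zero at the start; "ft_torque": the same for the moment, N m; "grip_width": finger opening in m; "grasp_force": force on a finger pad.
Only numpy, scipy, OpenCV 4.12 (cv2) and the standard library are available. Lean on these libraries where they do the work, as an engineer would, in place of code of your own. Each camera call takes 0.05 s, during which the arm holds its last target. There are 200 camera calls.

## Working session

There is one attempt and no reset: what is moved stays moved. The work goes in short steps, Python scripts to look and compute and a tool call to move; the robot and the scene stay as the last step left them, time stands still between calls to the robot, and variables do not carry over. Pictures are saved under pics/ and viewed, at most 10 in all, crops included, and the job is handed in when it is done.

Besides the shell and the picture viewer there is one more tool, called after "Call:" as name(argument=value, ...) on one line, values as JSON. send_rows: Moves the arm, as the interface text tells. Its arguments: {"type":"object","properties":{"motion":{"type":"string"}},"required":["motion"]}

```bash
mkdir -p pics; ls
cat > h.py <<'E'
import numpy as np, cv2
from workcell import bot, vision, workorder, boxes_of
from scipy.spatial.transform import Rotation as R
def model(n):
    m=vision.camera_model(n); f=200/np.tan(np.radians(m['fov_y'])/2)
    if n=='wrist':
        o=bot.get_obs(); T=np.eye(4); T[:3,:3]=R.from_quat(o['tool_rot']).as_matrix(); T[:3,3]=o['eef_pos']; T=T@np.array(m['hand_eye'])
    else: T=np.array(m['world_from_camera'])
    return f,m['cx'],m['cy'],m['k1'],T
def ray(M,u,v):
    f,cx,cy,k,T=M; d=np.array([(u-cx)/f,(v-cy)/f]); s=d.copy()
    for _ in range(20): s=d/(1+k*(s@s))
    r=T[:3,:3]@np.array([s[0],s[1],1]); return T[:3,3],r
def atz(M,u,v,z):
    o,r=ray(M,u,v); return o+r*(z-o[2])/r[2]
def proj(M,p):
    f,cx,cy,k,T=M; q=T[:3,:3].T@(np.array(p)-T[:3,3]); s=q[:2]/q[2]; s=s*(1+k*(s@s)); return s*f+[cx,cy]
def snap(n,name):
    im=vision.camera(n); cv2.imwrite('pics/'+name,cv2.cvtColor(im,cv2.COLOR_RGB2BGR)); return im
E
python3 - <<'E'
from h import *
for n in ['scene','top','wrist']:
    M=model(n); snap(n,n+'0.png')
    print(n,M[4][:3,3].round(3))
    for t in ['cap_wing','turntable','dish_mid','pear_mid']:
        print(t,[(np.round(b['rect']),round(b['conf'],2), atz(M,*b['rect'][:2],.2).round(3)) for b in boxes_of(n,t)[:4]])
a=[cv2.imread(f'pics/{n}0.png') for n in('scene','top')]
cv2.imwrite('pics/s.png',cv2.resize(np.vstack(a),None,fx=.75,fy=.75))
print(bot.get_obs())
E
```

```text
pics
scene [0.924 0.561 0.758]
cap_wing [(array([436., 242.,  30.,  33.]), 0.83, array([0.457, 0.298, 0.2  ])), (array([339., 205.,  31.,  40.]), 0.64, array([0.525, 0.135, 0.2  ])), (array([251., 201.,  25.,  26.]), 0.64, array([0.64 , 0.034, 0.2  ]))]
turntable [(array([319., 295., 170., 139.]), 0.64, array([0.67, 0.26, 0.2 ]))]
dish_mid [(array([264., 281.,  44.,  36.]), 0.9, array([0.718, 0.191, 0.2  ])), (array([318., 294., 166., 140.]), 0.72, array([0.671, 0.258, 0.2  ]))]
pear_mid [(array([338., 305.,  38.,  58.]), 0.79, array([0.661, 0.29 , 0.2  ]))]
top [0.446 0.024 1.156]
cap_wing [(array([243., 280.,  20.,  26.]), 0.85, array([0.328, 0.177, 0.2  ])), (array([275., 184.,  24.,  31.]), 0.71, array([0.52 , 0.121, 0.2  ])), (array([392., 177.,  24.,  24.]), 0.58, array([ 0.541, -0.113,  0.2  ]))]
turntable [(array([275., 167., 135., 133.]), 0.75, array([0.554, 0.122, 0.2  ]))]
dish_mid [(array([296., 124.,  37.,  35.]), 0.84, array([0.642, 0.082, 0.2  ]))]
pear_mid [(array([235., 152.,  29.,  31.]), 0.82, array([0.583, 0.204, 0.2  ]))]
wrist [0.146 0.486 0.374]
cap_wing [(arra
[... 191 characters left out ...]
int_pos': array([ 1.11697706e+00,  2.40536865e-01,  5.01694841e-03,  1.33519823e+00,
       -2.82792021e-05,  1.57079864e+00]), 'joint_vel': array([ 7.88705142e-04, -5.29010616e-05,  8.65687165e-04, -4.83783276e-04,
       -5.35179377e-04, -7.87148942e-04]), 'tau': array([-5.45767871e-04, -3.72128570e+01,  2.52662015e+01,  1.11134606e-03,
       -2.72996721e-05, -2.67855903e-06]), 'eef_pos': array([0.21921239, 0.44939403, 0.23134451]), 'tool_rot': array([2.24968581e-01, 9.74366017e-01, 3.49076220e-05, 2.25712190e-05]), 'ft_force': array([-0.50636159, -0.07731996,  0.60638901]), 'ft_torque': array([-0.00410734,  0.01213473, -0.00882445]), 'grasp_force': 0.0, 'grip_width': 0.08506986162231739}
```

View pics/s.png

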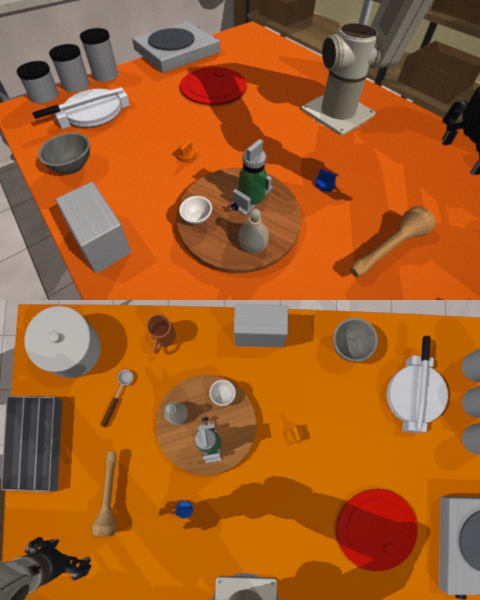

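The stacked picture shows the steel cap at top pixel (275,184) and scene pixel (339,205). The blue and orange look-alikes lie on the table. Next I'll take a close view of the cap.

Run:
```python
from h import *
Ms,Mt=model('scene'),model('top')
o1,r1=ray(Ms,339,205);o2,r2=ray(Mt,275,184)
A=np.c_[r1,-r2];t=np.linalg.lstsq(A,o2-o1,rcond=None)[0];print(o1+r1*t[0],o2+r2*t[1])
for z in(.185,.209,.219):print(atz(Ms,339,205,z),atz(Mt,275,184,z))
a=cv2.resize(cv2.imread('pics/scene0.png')[175:255,300:380],None,fx=5,fy=5,interpolation=2)
b=cv2.resize(cv2.imread('pics/top0.png')[150:230,235:315],None,fx=5,fy=5,interpolation=2)
cv2.imwrite('pics/c.png',np.hstack([a,b]))
```

```text
[0.51644451 0.12678202 0.18785786] [0.52161872 0.12202886 0.18778049]
[0.51440239 0.12460552 0.185     ] [0.52183453 0.12230905 0.185     ]
[0.5315519  0.14288353 0.209     ] [0.51997172 0.11989057 0.209     ]
[0.53869752 0.15049937 0.219     ] [0.51919555 0.11888287 0.219     ]
```

View pics/c.png

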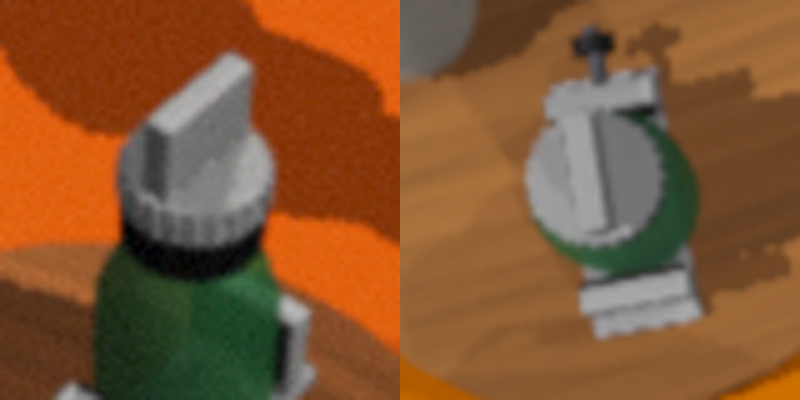

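Run:
```python
from h import *
Ms,Mt=model('scene'),model('top')
for M,a,b in((Mt,(270.4,172.4),(274.4,196.4)),(Ms,(347,187.4),(332.6,201))):
    p,q=atz(M,*a,.219),atz(M,*b,.219); d=p-q; print(p,q,(p+q)/2,np.linalg.norm(d),np.arctan2(d[1],d[0]))
print('disc',atz(Mt,274,184.5,.185))
o=bot.get_obs(); Rm=R.from_quat(o['tool_rot']).as_matrix(); print(Rm.round(3))
```

```text
[0.5417695  0.12872109 0.219     ] [0.49481559 0.11921588 0.219     ] [0.51829254 0.12396849 0.219     ] 0.0479063486665483 0.199737715248509
[0.49862403 0.12544789 0.219     ] [0.54085583 0.13639595 0.219     ] [0.51973993 0.13092192 0.219     ] 0.04362780148654254 -2.8879391091592512
disc [0.52075636 0.12430753 0.185     ]
[[-0.899  0.438  0.   ]
 [ 0.438  0.899  0.   ]
 [-0.     0.    -1.   ]]
```

Call:
send_rows(motion="-1 0 0 -5 0; -1 -4 -1.5 -7 0; -1 -8.5 -3.3 -7 0; -1 -13 -5 -7 0; -1 -17.5 -6.8 -7 -0.1")

```text
clock: 1.25
eef_pos: [0.3477, 0.3105, 0.3018]
tool_rot: [0.174, 0.985, 0.001, 0.0]
ft_force: [1.0, 0.1, -0.4]
grip_width: 0.0856
grasp_force: 0.0
```

```bash
cat > st.py <<'E'
from h import *
def st(c=np.array([.520,.125]),yaw=3.36):
    o=bot.get_obs(); Rm=R.from_quat(o['tool_rot']).as_matrix(); p=o['eef_pos']
    y=np.arctan2(Rm[1,0],Rm[0,0]); d=np.r_[c,0]-np.r_[p[:2],0]
    print('t',o['clock'],'p',p.round(4),'yaw',round(y,3),'j',o['joint_pos'].round(2),'F',o['ft_force'].round(2),'M',o['ft_torque'].round(3),'w',round(o['grip_width'],4),'g',o['grasp_force'])
    print('need cm tool', (Rm.T@d*100).round(2),'twist',round(-((yaw-y+np.pi)%(2*np.pi)-np.pi),3))
if __name__=='__main__': st()
E
python3 st.py
```

```text
t 1.25 p [0.3477 0.3105 0.3018] yaw 2.791 j [ 0.73  0.15  0.08  1.49 -0.    1.08] F [ 0.97  0.14 -0.4 ] M [ 0.044 -0.059  0.006] w 0.0856 g 0.0
need cm tool [-22.55 -11.51   0.  ] twist -0.569
```

Call:
send_rows(motion="-1 -4.5 -2.3 0 -0.12; -1 -9 -4.6 0 -0.24; -1 -13.5 -6.9 0 -0.36; -1 -18 -9.2 0 -0.48; -1 -22.5 -11.5 0 -0.57")

```text
clock: 1.75
eef_pos: [0.5144, 0.129, 0.3015]
tool_rot: [-0.11, 0.994, 0.0, 0.0]
ft_force: [0.9, 1.0, 0.5]
grip_width: 0.0856
grasp_force: 0.0
```

Call:
send_rows(motion="-1 0 0 0 0; -1 0 0 0 0; -1 0 0 0 0")

```text
clock: 2.05
eef_pos: [0.5127, 0.1313, 0.3013]
tool_rot: [-0.108, 0.994, 0.0, -0.0]
ft_force: [0.9, 0.1, 0.1]
grip_width: 0.0854
grasp_force: 0.0
```

Run:
```python
from h import *; from st import st
st(); M=model('wrist'); im=snap('wrist','w1.png')
b=boxes_of('wrist','cap_wing'); print(b[:3])
print(M[4].round(3)); print(proj(M,[.52,.125,.219]))
```

```text
t 2.05 p [0.5127 0.1313 0.3013] yaw -2.925 j [0.25 0.28 0.24 1.53 0.   0.03] F [0.92 0.13 0.15] M [ 0.002  0.001 -0.04 ] w 0.0854 g 0.0
need cm tool [-0.58 -0.77 -0.  ] twist -0.002
[{'rect': [415.8, 15.4, 51.4, 30.8], 'conf': 0.91}, {'rect': [126.0, 143.2, 50.4, 44.9], 'conf': 0.66}, {'rect': [315.3, 199.3, 65.2, 74.5], 'conf': 0.63}]
[[-0.216  0.926  0.309  0.433]
 [ 0.976  0.205  0.068  0.115]
 [ 0.     0.317 -0.949  0.444]
 [ 0.     0.     0.     1.   ]]
[309.56114853 209.51543081]
```

View pics/w1.png

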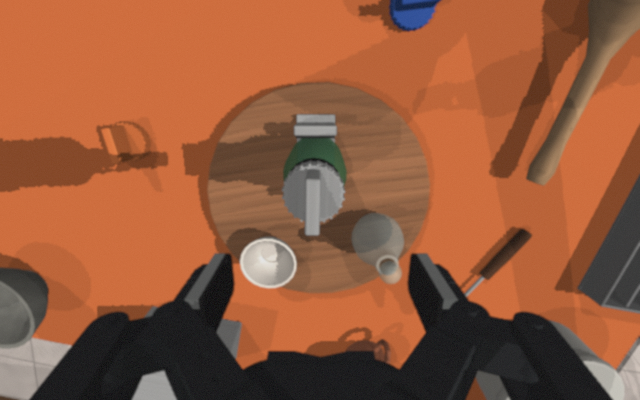

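The wrist view shows the wing centred near (313,200), running almost straight down the image. The pear cruet is at (378,245) and the dish at (268,262). I'll zoom in on the wing.

Run:
```python
from h import *
im=cv2.imread('pics/w1.png')[150:250,263:363]
cv2.imwrite('pics/w1c.png',cv2.resize(im,None,fx=6,fy=6,interpolation=2))
M=model('wrist')
for p in ([.5435,.130,.219],[.4965,.1195,.219],[.5435,.130,.185],[.4965,.1195,.185]): print(proj(M,p), (proj(M,p)-[263,150])*6)
```

```text
[308.820666   236.97638391] [274.92399598 521.85830344]
[308.01127638 179.81490561] [270.06765828 178.88943364]
[310.16625446 220.3556126 ] [282.99752677 422.13367561]
[309.53809972 169.16265035] [279.22859834 114.97590208]
```

View pics/w1c.png

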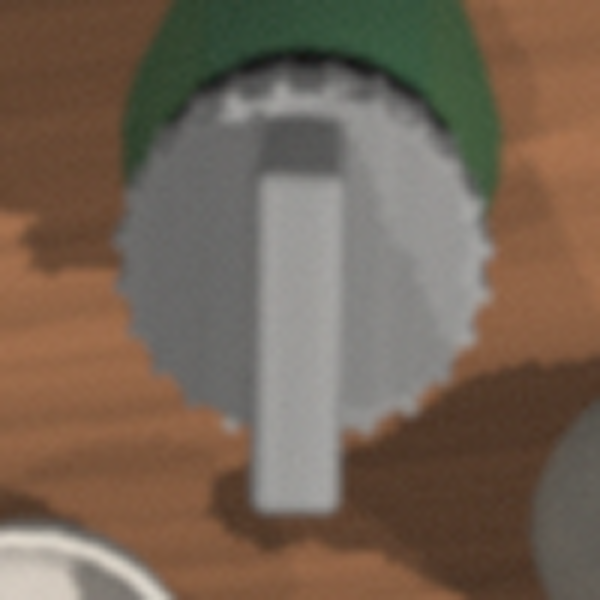

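Wing top face: far end at crop (301,175) and near end at crop (297,512).

Run:
```python
from h import *; from st import st
M=model('wrist')
p,q=[atz(M,263+u/6,150+v/6,.219) for u,v in((297,512),(301,175))]
d=p-q;c=(p+q)/2;y=np.arctan2(d[1],d[0]);print(c,np.linalg.norm(d),y)
st(c[:2],y+np.pi); st(np.array([.5195,.127]),y+np.pi)
Mo=vision.camera_model('wrist')['hand_eye'];print(np.array(Mo).round(3))
```

```text
[0.51827672 0.12791643 0.219     ] 0.047204087505506385 0.20009023813984692
t 2.15 p [0.5125 0.1319 0.3016] yaw -2.924 j [0.25 0.28 0.24 1.53 0.   0.03] F [0.25 0.21 1.11] M [ 0.013  0.019 -0.019] w 0.0853 g 0.0
need cm tool [-0.48 -0.52 -0.  ] twist 0.018
t 2.15 p [0.5125 0.1319 0.3016] yaw -2.924 j [0.25 0.28 0.24 1.53 0.   0.03] F [0.25 0.21 1.11] M [ 0.013  0.019 -0.019] w 0.0853 g 0.0
need cm tool [-0.58 -0.63 -0.  ] twist 0.018
[[ 0.001 -0.948 -0.317  0.082]
 [ 1.     0.001  0.     0.001]
 [ 0.    -0.317  0.948 -0.142]
 [ 0.     0.     0.     1.   ]]
```

Call:
send_rows(motion="-1 -0.55 -0.6 3 0.02; -1 -0.55 -0.6 6.5 0.02; -1 -0.55 -0.6 9.5 0.02; -1 -0.55 -0.6 10.8 0.02; -1 -0.55 -0.6 10.8 0.02")

```text
clock: 2.65
eef_pos: [0.5175, 0.127, 0.1912]
tool_rot: [-0.099, 0.995, -0.0, -0.002]
ft_force: [-0.3, -0.6, 0.3]
grip_width: 0.0856
grasp_force: 0.0
```

Run:
```python
from h import *; from st import st
st(np.array([.5188,.1272]),.2+np.pi); im=snap('wrist','w2.png')
```

```text
t 2.65 p [0.5175 0.127  0.1912] yaw -2.943 j [0.24 0.33 0.02 1.27 0.   0.04] F [-0.27 -0.64  0.33] M [-0.008 -0.04  -0.048] w 0.0856 g 0.0
need cm tool [-0.13 -0.01 -0.  ] twist -0.001
```

View pics/w2.png

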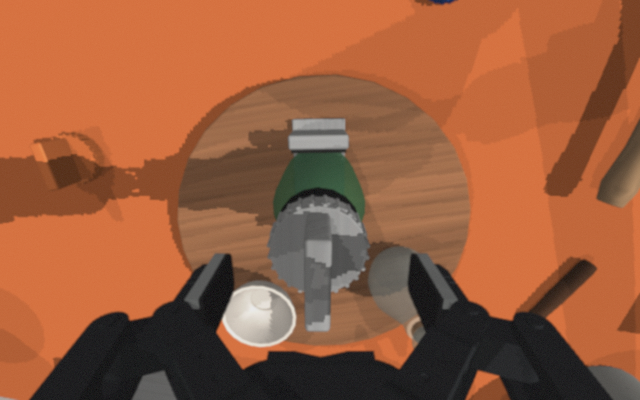

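The wing, at column 318, sits midway between the fingers and is aligned with them. I'll close the gripper.

Call:
send_rows(motion="1 -0.1 0 0 0; 1 -0.1 0 0 0; 1 -0.1 0 0 0; 1 -0.1 0 0 0; 1 -0.1 0 0 0")

```text
clock: 3.2
eef_pos: [0.521, 0.1263, 0.1937]
tool_rot: [-0.098, 0.995, 0.0, 0.0]
ft_force: [0.1, -0.8, -0.5]
grip_width: 0.0122
grasp_force: 0.0
```

```bash
python3 st.py
```

```text
t 3.2 p [0.521  0.1263 0.1937] yaw -2.945 j [ 0.24  0.33  0.03  1.27 -0.    0.04] F [ 0.07 -0.81 -0.49] M [-0.015  0.004  0.018] w 0.0122 g 0.0
need cm tool [ 0.13 -0.11 -0.  ] twist -0.022
```

Call:
send_rows(motion="1 0 0 0 0; 1 0 0 0 0; 1 0 0 0 0")

```text
clock: 3.5
eef_pos: [0.5212, 0.1263, 0.1939]
tool_rot: [-0.098, 0.995, 0.0, 0.001]
ft_force: [-0.7, -0.7, 3.8]
grip_width: 0.0109
grasp_force: 60.5
```

```bash
python3 st.py
```

```text
t 3.5 p [0.5212 0.1263 0.1939] yaw -2.946 j [ 0.24  0.33  0.03  1.27 -0.    0.04] F [-0.74 -0.72  3.79] M [-0.067  0.034 -0.046] w 0.0109 g 60.52898168563843
need cm tool [ 0.15 -0.1  -0.  ] twist -0.022
```

Call:
send_rows(motion="1 0 0 0 0.03; 1 0 0 0 0.06; 1 0 0 0 0.09; 1 0 0 0 0.12; 1 0 0 0 0.12")

```text
clock: 4.0
eef_pos: [0.5213, 0.1263, 0.1938]
tool_rot: [-0.037, 0.999, 0.0, 0.001]
ft_force: [0.6, -1.2, 4.7]
grip_width: 0.0111
grasp_force: 60.8
```

```bash
python3 st.py
```

```text
t 4.0 p [0.5213 0.1263 0.1938] yaw -3.067 j [ 0.24  0.33  0.03  1.27 -0.    0.16] F [ 0.58 -1.17  4.71] M [-0.116 -0.024 -0.072] w 0.0111 g 60.833373069763184
need cm tool [ 0.14 -0.12 -0.  ] twist -0.144
```

Call:
send_rows(motion="1 0 0 0 0.03; 1 0 0 0 0.06; 1 0 0 0 0.08; 1 0 0 0 0.1; 1 0 0 0 0.1")

```text
clock: 4.5
eef_pos: [0.5213, 0.1263, 0.1938]
tool_rot: [0.013, 1.0, 0.0, 0.001]
ft_force: [-0.1, -0.1, 4.5]
grip_width: 0.0104
grasp_force: 60.8
```

```bash
python3 st.py
```

```text
t 4.5 p [0.5213 0.1263 0.1938] yaw 3.116 j [ 0.24  0.33  0.03  1.27 -0.    0.26] F [-0.07 -0.06  4.49] M [-0.072 -0.028 -0.068] w 0.0104 g 60.83384871482849
need cm tool [ 0.12 -0.13 -0.  ] twist -0.244
```

Call:
send_rows(motion="1 0 0 0 0.03; 1 0 0 0 0.06; 1 0 0 0 0.09; 1 0 0 0 0.12; 1 0 0 0 0.12")

```text
clock: 5.0
eef_pos: [0.5213, 0.1263, 0.1938]
tool_rot: [0.073, 0.997, 0.0, 0.001]
ft_force: [1.2, -0.3, 4.9]
grip_width: 0.0111
grasp_force: 60.8
```

```bash
python3 st.py
```

```text
t 5.0 p [0.5213 0.1263 0.1938] yaw 2.996 j [ 0.24  0.33  0.03  1.27 -0.    0.38] F [ 1.16 -0.26  4.87] M [-0.105  0.052 -0.05 ] w 0.0111 g 60.83248972892761
need cm tool [ 0.11 -0.15 -0.  ] twist -0.364
```

Call:
send_rows(motion="1 0 0 0 0.04; 1 0 0 0 0.08; 1 0 0 0 0.12; 1 0 0 0 0.15; 1 0 0 0 0.15")

```text
clock: 5.5
eef_pos: [0.5213, 0.1263, 0.1938]
tool_rot: [0.147, 0.989, 0.0, 0.001]
ft_force: [1.1, 0.7, 5.7]
grip_width: 0.0111
grasp_force: 60.8
```

```bash
python3 st.py
```

```text
t 5.5 p [0.5213 0.1263 0.1938] yaw 2.846 j [ 0.24  0.33  0.03  1.27 -0.    0.53] F [1.15 0.74 5.67] M [-0.121  0.026 -0.03 ] w 0.0111 g 60.83341598510742
need cm tool [ 0.08 -0.16 -0.  ] twist -0.514
```

Call:
send_rows(motion="1 0 0 0 0.06; 1 0 0 0 0.12; 1 0 0 0 0.18; 1 0 0 0 0.24; 1 0 0 0 0.24")

```text
clock: 6.0
eef_pos: [0.5213, 0.1263, 0.1938]
tool_rot: [0.265, 0.964, 0.0, 0.001]
ft_force: [-0.4, -0.1, 4.7]
grip_width: 0.0108
grasp_force: 60.8
```

Call:
send_rows(motion="1 0 0 0 0.03; 1 0 0 0 0.06; 1 0 0 0 0.08; 1 0 0 0 0.08")

```text
clock: 6.4
eef_pos: [0.5213, 0.1263, 0.1938]
tool_rot: [0.303, 0.953, 0.0, 0.001]
ft_force: [-0.2, -1.3, 3.9]
grip_width: 0.0111
grasp_force: 60.8
```

```bash
python3 st.py
```

```text
t 6.4 p [0.5213 0.1263 0.1938] yaw 2.526 j [ 0.24  0.33  0.03  1.27 -0.    0.85] F [-0.25 -1.25  3.93] M [-0.145  0.023 -0.007] w 0.0111 g 60.8375358581543
need cm tool [ 0.03 -0.18 -0.  ] twist -0.834
```

0.81 rad turned without meeting a stop. From here I'll go in small steps.

Call:
send_rows(motion="1 0 0 0 0.02; 1 0 0 0 0.04; 1 0 0 0 0.06; 1 0 0 0 0.06")

```text
clock: 6.8
eef_pos: [0.5213, 0.1263, 0.1938]
tool_rot: [0.331, 0.943, 0.0, 0.001]
ft_force: [-1.5, -0.4, 5.0]
grip_width: 0.0108
grasp_force: 60.8
```

```bash
python3 st.py
```

```text
t 6.8 p [0.5213 0.1263 0.1938] yaw 2.466 j [ 0.24  0.33  0.03  1.27 -0.    0.91] F [-1.54 -0.44  4.96] M [-0.186  0.006 -0.035] w 0.0108 g 60.841827392578125
need cm tool [ 0.02 -0.18 -0.  ] twist -0.894
```

Call:
send_rows(motion="1 0 0 0 0.02; 1 0 0 0 0.04; 1 0 0 0 0.06; 1 0 0 0 0.06")

```text
clock: 7.2
eef_pos: [0.5209, 0.126, 0.1938]
tool_rot: [0.36, 0.933, -0.0, 0.0]
ft_force: [-1.5, -1.1, 5.4]
grip_width: 0.011
grasp_force: 61.0
```

```bash
python3 st.py
```

```text
t 7.2 p [0.5209 0.126  0.1938] yaw 2.406 j [ 0.24  0.33  0.03  1.27 -0.    0.97] F [-1.54 -1.12  5.42] M [-0.227  0.196  0.048] w 0.011 g 60.95711946487427
need cm tool [-0.01 -0.13  0.  ] twist -0.954
```

Call:
send_rows(motion="1 0 0 0 0.02; 1 0 0 0 0.04; 1 0 0 0 0.04")

```text
clock: 7.5
eef_pos: [0.5205, 0.1258, 0.1938]
tool_rot: [0.378, 0.926, -0.0, 0.0]
ft_force: [-1.7, -0.7, 7.4]
grip_width: 0.0111
grasp_force: 61.1
```

```bash
python3 st.py
```

```text
t 7.5 p [0.5205 0.1258 0.1938] yaw 2.366 j [ 0.24  0.33  0.03  1.27 -0.    1.01] F [-1.71 -0.7   7.45] M [-0.391  0.46   0.121] w 0.0111 g 61.072561740875244
need cm tool [-0.02 -0.09  0.  ] twist -0.994
```

Call:
send_rows(motion="1 0 0 0 0.015; 1 0 0 0 0.03; 1 0 0 0 0.03")

```text
clock: 7.8
eef_pos: [0.5204, 0.1258, 0.1939]
tool_rot: [0.392, 0.92, -0.001, 0.0]
ft_force: [-2.3, -1.8, 7.0]
grip_width: 0.0111
grasp_force: 61.2
```

```bash
python3 st.py
```

```text
t 7.8 p [0.5204 0.1258 0.1939] yaw 2.337 j [ 0.24  0.33  0.03  1.27 -0.    1.04] F [-2.31 -1.82  6.98] M [-0.397  0.478  0.374] w 0.0111 g 61.15846574306488
need cm tool [-0.03 -0.08  0.  ] twist -1.023
```

The stop is felt at 0.37 N m after about 1.0 rad. I'll ease back a little and lift gently.

Call:
send_rows(motion="1 0 0 0 -0.02; 1 0 0 -0.1 -0.02; 1 0 0 -0.25 -0.02; 1 0 0 -0.4 -0.02; 1 0 0 -0.4 -0.02")

```text
clock: 8.3
eef_pos: [0.5202, 0.1262, 0.1963]
tool_rot: [0.382, 0.924, -0.001, -0.001]
ft_force: [-0.1, -0.1, -4.2]
grip_width: 0.0111
grasp_force: 59.3
```

```bash
python3 st.py
```

```text
t 8.3 p [0.5202 0.1262 0.1963] yaw 2.357 j [0.24 0.33 0.03 1.28 0.   1.02] F [-0.09 -0.12 -4.19] M [-0.251 -0.053  0.131] w 0.0111 g 59.342676401138306
need cm tool [-0.07 -0.1   0.  ] twist -1.003
```

Call:
send_rows(motion="1 0 0 -0.15 0; 1 0 0 -0.3 0; 1 0 0 -0.3 0")

```text
clock: 8.6
eef_pos: [0.5213, 0.1266, 0.2012]
tool_rot: [0.382, 0.924, 0.001, 0.001]
ft_force: [-0.6, 0.3, -1.9]
grip_width: 0.011
grasp_force: 59.8
```

```bash
python3 st.py
```

```text
t 8.6 p [0.5213 0.1266 0.2012] yaw 2.358 j [0.24 0.33 0.04 1.29 0.   1.02] F [-0.59  0.34 -1.88] M [-0.025  0.06   0.002] w 0.011 g 59.82539713382721
need cm tool [-0.02 -0.2  -0.  ] twist -1.002
```

It lifts freely. I'll raise it to about 80 mm in all.

Call:
send_rows(motion="1 0 0 -0.5 0; 1 0 0 -1 0; 1 0 0 -1.7 0; 1 0 0 -2.6 0; 1 0 0 -3.6 0")

```text
clock: 9.1
eef_pos: [0.5209, 0.1263, 0.2373]
tool_rot: [0.382, 0.924, 0.0, 0.0]
ft_force: [0.2, 0.7, -1.1]
grip_width: 0.011
grasp_force: 59.8
```

Call:
send_rows(motion="1 0 0 -1.5 0; 1 0 0 -3 0; 1 0 0 -4 0; 1 0 0 -4 0; 1 0 0 -4 0")

```text
clock: 9.6
eef_pos: [0.5209, 0.1263, 0.2763]
tool_rot: [0.382, 0.924, 0.0, 0.0]
ft_force: [-1.1, -0.2, -2.4]
grip_width: 0.011
grasp_force: 59.8
```

Run:
```python
from h import *; from st import st
snap('scene','f.png'); st()
a=cv2.imread('pics/f.png')[120:320,220:460]; b=cv2.imread('pics/w2.png'); snap('wrist','f2.png')
cv2.imwrite('pics/f3.png',np.hstack([cv2.resize(a,(480,400)),cv2.imread('pics/f2.png')[:,160:480]]))
```

```text
t 9.65 p [0.5206 0.1262 0.2758] yaw 2.358 j [ 0.24  0.3   0.2   1.47 -0.    1.02] F [ 0.41  0.22 -1.66] M [-0.006  0.003  0.001] w 0.0105 g 59.8482084274292
need cm tool [-0.04 -0.13  0.  ] twist -1.002
```

View pics/f3.png

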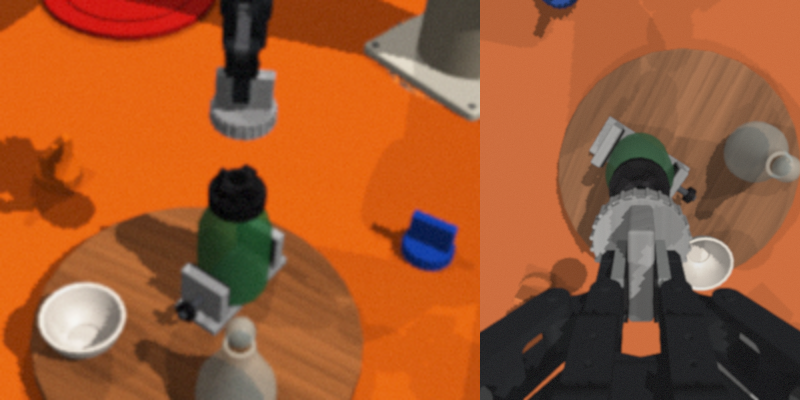

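The cap hangs level in the fingers above the open neck, with its rim about 7 cm clear. The dish and the pear cruet haven't moved.

```bash
python3 -c "
from h import *
print(workorder.job_done())"
```

```text
the job is handed in; nothing more can be done
None
```

The cap turned clockwise (seen from above) to its stop at about 1.0 rad and lifted straight off; I handed the job in with it held level about 7 cm above the open neck, though no verdict was returned.

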